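Stack the silver boxes at the jeweller's bench

TASK

Stack the day's boxes on the wooden case where it stands. First clear the steel punch off the case and stand it in the ceramic cup; then slide the wide flat tin off the raised wooden slab, without lifting it or letting it fall, so that it sits squarely on the case, edges matching; last, set the oblong leather box down, without dropping it, in the middle of the tin with its long sides along the tin's long sides. Leave the small square box and the other things alone.

Things in the scene. Friction and masses are not known exactly. Their poses are not given: they have to be found in the camera images.
- slab: Fixed raised slab of pale glued wood, 200 x 200 mm, 60 mm high, on the bench. Origin: centre of its underside, on the bench. Its -y edge (100 mm from the centre) faces the case.
- case: Closed dark wooden case with brass clasps, 100 mm (x) x 120 mm (y), 58 mm high (2 mm lower than the slab), 0.9 kg, loose on the bench beside the slab's -y edge with a gap of 11 to 19 mm between them; the foot of the column. Origin: centre of its underside.
- tin: Closed flat steel tin, same outline as the case: 100 mm (x) x 120 mm (y), 40 mm high, about 0.4 kg. It starts lying on the slab, too wide to be gripped. Origin: centre of its underside.
- carton: Oblong closed box in dark brown leather, 58 mm (x) x 95 mm (y), 45 mm high, about 0.15 kg, on the bench. Origin: centre of its underside.
- punch: Steel doming punch, a round rod 22 mm in diameter and 130 mm long with a small 24 mm head in its top 15 mm, 0.25 kg. It starts standing upright on the lid of the case. Origin: centre of its flat foot; z along the rod to the head.
- cup: Empty white ceramic cup, 72 mm across the rim, 80 mm high, wall 4 mm, loose on the bench. Origin: centre of its underside; z up.
- cup_in (a point): Centre of the cup's inner floor.
- ring_box: Bystander: small square closed box in the same brown leather, 60 x 60 mm, 35 mm high. Origin: centre of its underside.
- mallet: Bystander: hammer with a wooden handle, 240 mm long, lying beyond the work. Origin at its underside, x along the handle.
- jar: Bystander: small glass jar with a metal cap, 60 mm across, 60 mm high. Origin: centre of its underside.
- burnisher: Bystander: wooden-handled burnisher, 170 mm long, lying on the bench near the robot. Origin at its underside, x along it.
- scale: Bystander: low steel-topped scale, 140 x 150 mm, 44 mm high, with silver beads on it. Origin: centre of its underside.

How it is judged:
On the way, in this order (a step that is already met when the one before it is completed fails the run):
1. the punch stands in the cup, released (horizontal distance between punch and cup below 0.032 m and height (world z) of punch below 0.02 m and angle between punch's own z axis and vertical below 0.6 rad and angle between cup's own z axis and vertical below 0.1 rad and contact force between the fingers and punch below 0.1 N), for 0.2 s.
2. the tin lies squarely on the case (horizontal distance between tin and case below 0.01 m and angle between the x axis of tin and the x axis of case, either way round below 0.12 rad and z of tin in the frame of case between 0.053 and 0.063 m and angle between tin's own z axis and vertical below 0.04 rad), for 0.2 s.
3. the oblong box lies centred and square on the tin (all of step 2 and horizontal distance between carton and tin below 0.012 m and angle between the x axis of carton and the x axis of tin, either way round below 0.12 rad and z of carton in the frame of tin between 0.035 and 0.045 m and angle between carton's own z axis and vertical below 0.05 rad), for 0.2 s.
At the end, for the whole second after the job is handed in: Punch in the upright cup (may lean on its rim); case upright, within 30 mm of its start; tin flat on the case, centred to 10 mm, parallel to 0.12 rad; oblong box flat on the tin, centred to 12 mm, long sides parallel to 0.12 rad; all at rest (all of step 3 and horizontal distance between punch and cup below 0.032 m and height (world z) of punch below 0.02 m and angle between punch's own z axis and vertical below 0.6 rad and angle between cup's own z axis and vertical below 0.1 rad and distance of case from where it was at the start of the episode below 0.03 m and angle between case's own z axis and vertical below 0.03 rad and linear speed of each of punch, tin, carton, case below 0.02 m/s); the robot touches nothing.
It fails at once if the tin lifted more than 25 mm above the slab (height (world z) of tin above 0.085 m).
It fails at once if the tin fell off the slab or the case (height (world z) of tin below 0.045 m).
It fails at once if the oblong box was dropped or thrown (free of the fingers at more than 0.7 m/s) (contact force between the fingers and carton below 0.05 N and linear speed of carton above 0.7 m/s).
It fails at once if a bystander moved more than 30 mm (distance of any of ring_box, mallet, jar, burnisher, scale from where it was at the start of the episode above 0.03 m).
It also fails if it takes over 72 s, if anything falls off the work surface, if the arm or the gripper's body presses on something with over 40 N, if the wrist force passes 120 N, or if a joint passes its speed limit or range.

ROBOT

A 7-joint arm with a two-finger parallel gripper is mounted at the origin on the work surface. World frame = base frame: x ahead of the robot, y to its left, z up, the work surface at z = 0. Lengths are in m, angles in rad, forces in N, time in s.
With the tool pointing down it reaches from about 0.425 to 0.975 m from the base axis. Payload 16.7 kg.
Tool frame: the origin (TCP) lies at the very end of the fingers, on their centre line; the grasp point (between the pads) lies 19 mm behind it; z points along the fingers, y is the line along which they close (so a half turn about z gives the same grasp; the last joint's range is limited). The gripper opens to 85 mm and grips with 20 to 120 N. Pads are 22 mm wide; open, the fingers measure 114 mm over their backs; the gripper's body (76 mm by 85 mm) begins 54 mm behind the grasp point. The pads swing forward as they close: fully open they stand 13 mm farther back than shut.
Start: joints at [1.083, 0.426, 0.074, 1.606, -0.034, 1.111, -0.067], TCP at [0.224, -0.637, 0.231] pointing down, gripper open.
Joint ranges: [-2.85, 2.85], [-0.5, 2.14], [-1.23, 1.37], [0.21, 2.46], [-1.02, 4.16], [0.16, 2.05], [-2.73, 2.73]. Speed limits (rad/s): [1.89, 1.89, 2.39, 2.39, 3.01, 3.01, 3.01].

INTERFACE

Orientations are given as a unit quaternion [w, x, y, z].
In Python, from rig import status, get_image, get_calibration, env gives the robot as it stands. The module is installed in compiled form; this text tells all that it offers.
- The arm moves only by the tool move_arm, never from a script. Its argument "series" is a list of rows, each an object with "offset": the shift along the world's x, y, z in cm, a list of three; "twist": the turn, a rotation vector about the world's x, y, z in rad, a list of three; "hand": the finger opening in cm, from 0 to 8.54. A call has 1 to 12 rows; each row shifts and turns the commanded pose from where the row before left it; what a row does not reach is not made up. A row lasts 1/12 s, in which the tool goes at most 41.7 mm and 7.16 degrees, less where a joint would pass 70% of its speed; a pose out of reach is approached as far as the arm can. A call is refused whole if a number of a shift passes 4.17 or a number of a turn 0.125, either way. A call with a gripper value outside its range is refused whole. The fingers move at their own pace and stop on an object; "squeeze" is the grip in N (left out, the last holds). Time passes only in rows, so rows that do not move let the fingers close. It gives the time, the measured TCP pose, the force, the opening and the grip force at its end, in the units of the state.
- status.get_state(): the state, without advancing time (a new reading comes with each control period).
- get_image(name): name is "side" or "top" or "wrist"; returns (picture, depth): 384x512x3 uint8, red, green, blue; 384x512 float32, m along the optical axis (not along the pixel's ray), 0 where there is no reading.
- get_calibration(name): a dict with "intrinsics" (3x3 intrinsics, pixels), "distortion" ([k1, k2, p1, p2, k3] as OpenCV has them; the pictures are not rectified), "world_from_camera" (4x4, takes a point from camera to world coordinates). Camera axes: x right, y down, z forward; pixel columns grow to the right and rows downward; lengths in m; the calibration is good to about 2 mm. A picture is of the moment at which its call begins: read the wrist's pose just before it. get_calibration takes no time and is no camera call; for the wrist camera it gives the pose at the moment of the call.
- env.finish_job(): hands the job in; it is judged then, once.
The state is a dict: "time": time; "joints": joint angles; "joint_vel": joint speeds; "tau": joint torques, N m; "eef_pos": TCP position; "tool_rot": TCP orientation; "force": force on the tool from outside, world axes, zero at the start; "torque": the same for the moment, N m; "width": finger opening in m; "grip_force": force on a finger pad.
Only numpy, scipy, OpenCV 4.12 (cv2) and the standard library are available. Lean on these libraries where they do the work, as an engineer would, in place of code of your own. Each camera call takes 0.05 s, during which the arm holds its last target. There are 200 camera calls.

## Working session

There is one attempt and no reset: what is moved stays moved. The work goes in short steps, Python scripts to look and compute and a tool call to move; the robot and the scene stay as the last step left them, time stands still between calls to the robot, and variables do not carry over. Pictures are saved under pics/ and viewed, at most 10 in all, crops included, and the job is handed in when it is done.

Besides the shell and the picture viewer there is one more tool, called after "Request:" as name(argument=value, ...), one argument or row to a line, values as JSON. move_arm: Moves the arm, as the interface text tells. Its arguments: {"type":"object","properties":{"series":{"type":"array","items":{"type":"object","properties":{"offset":{"type":"array","items":{"type":"number"}},"twist":{"type":"array","items":{"type":"number"}},"hand":{"type":"number"}}}},"squeeze":{"type":"number"}},"required":["series"]}

```bash
mkdir -p pics
cat > h.py <<'E'
import numpy as np, cv2
from rig import status, get_image, get_calibration, env
def cloud(name):
    c=get_calibration(name); im,d=get_image(name)
    K=np.array(c["intrinsics"]);D=np.array(c["distortion"]);T=np.array(c["world_from_camera"])
    h,w=d.shape; u,v=np.meshgrid(np.arange(w),np.arange(h))
    n=cv2.undistortPoints(np.stack([u,v],-1).reshape(-1,1,2).astype(np.float64),K,D).reshape(h,w,2)
    P=np.dstack([n[...,0]*d,n[...,1]*d,d])@T[:3,:3].T+T[:3,3]
    P[d==0]=np.nan
    return im,d,P
E
python3 - <<'E'
from h import *
s=status.get_state();print({k:np.round(v,3) for k,v in s.items()})
a=[]
for n in("top","side"):
    im,d,P=cloud(n);np.savez(n+".npz",im=im,d=d,P=P);a.append(im);print(n,np.round(get_calibration(n)["world_from_camera"],2).tolist(),(d==0).mean())
for n,i in zip("ts",a): cv2.imwrite(f"pics/{n}0.png",i[...,::-1])
E
```

```text
{'time': np.float64(0.0), 'joints': array([ 1.083,  0.427,  0.074,  1.607, -0.034,  1.111, -0.067]), 'joint_vel': array([ 0.   ,  0.001, -0.   ,  0.   ,  0.001,  0.   ,  0.   ]), 'tau': array([ 2.0000e-03, -9.4981e+01,  3.7620e+00, -4.6351e+01,  1.9000e-02,
        1.0000e-02, -0.0000e+00]), 'eef_pos': array([ 0.224, -0.636,  0.231]), 'tool_rot': array([-0.001,  0.986,  0.169, -0.   ]), 'force': array([-0.575,  0.82 , -0.224]), 'torque': array([ 0.034, -0.019,  0.012]), 'grip_force': np.float64(0.0), 'width': np.float64(0.085)}
top [[-0.08, -0.98, 0.21, 0.32], [-1.0, 0.08, -0.01, 0.04], [-0.0, -0.21, -0.98, 1.41], [0.0, 0.0, 0.0, 1.0]] 0.0038248697916666665
side [[0.99, -0.11, 0.12, 0.41], [-0.16, -0.64, 0.75, -0.89], [-0.01, -0.76, -0.65, 0.9], [0.0, 0.0, 0.0, 1.0]] 0.0038350423177083335
```

View pics/t0.png

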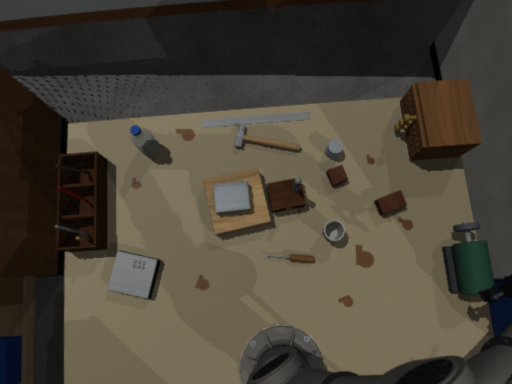

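View pics/s0.png

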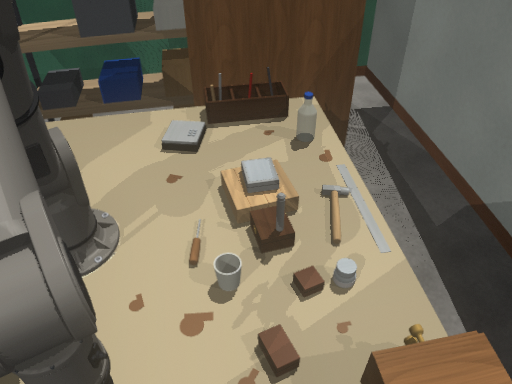

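The top view shows the slab (238,205) with the tin on it (232,197), the case (286,196), the punch head (297,182), the cup (334,231), the oblong box (391,204) and the ring box (337,176). The side view agrees. Next I'll measure them.

```bash
cat > m.py <<'E'
from h import *
def rect(Q):
    (c,s,a)=cv2.minAreaRect((Q[:,:2]*1000).astype(np.float32)); return np.round(c,1),np.round(s,1),round(a,1)
def comps(P,z0,z1,box,mn=25):
    m=((P[...,2]>z0)&(P[...,2]<z1)&(P[...,0]>box[0])&(P[...,0]<box[1])&(P[...,1]>box[2])&(P[...,1]<box[3])).astype(np.uint8)
    n,L=cv2.connectedComponents(m,connectivity=4)
    for i in range(1,n):
        Q=P[L==i]
        if len(Q)>=mn: print((z0,z1),len(Q),*rect(Q),"mean",np.round(Q.mean(0)*1000,1))
E
python3 - <<'E'
from m import *
B=(0.4,0.85,-.62,.2)
for n in("top","side"):
    P=np.load(n+".npz")["P"];print(n)
    for z in((.028,.040),(.04,.05),(.053,.064),(.07,.09),(.092,.108),(.155,.2)): comps(P,*z,B,15)
E
```

```text
top
(0.028, 0.04) 17 [ 766.6 -541.1] [36.3  3.7] 1.4 mean [ 766.5 -540.7   33.4]
(0.028, 0.04) 16 [ 722.6 -540.6] [41.2  2.7] 1.2 mean [ 721.4 -540.6   33.4]
(0.028, 0.04) 30 [ 738.5 -240.1] [49.7 14.3] 22.8 mean [ 736.4 -240.3   34.6]
(0.028, 0.04) 21 [ 690.9 -569.8] [64.6  6. ] 82.6 mean [ 691.5 -566.6   33.5]
(0.028, 0.04) 263 [ 648.8 -260.3] [59.8 60.7] 15.0 mean [ 648.6 -260.2   34.3]
(0.04, 0.05) 32 [ 804.6 -511.2] [39.1 21.7] 63.7 mean [ 806.3 -508.    45.1]
(0.04, 0.05) 17 [ 797.2 -537.4] [ 9.5 34.7] 89.8 mean [ 799.2 -539.8   44.8]
(0.04, 0.05) 365 [ 531.2 -439.7] [57.7 94.7] 16.7 mean [ 531.  -439.2   44.8]
(0.053, 0.064) 33 [ 764.1 -541.1] [85.9  5.5] 0.3 mean [ 762.5 -541.4   56.9]
(0.053, 0.064) 157 [ 747.4 -259.9] [49.9 51.6] 58.3 mean [ 747.  -259.7   59. ]
(0.053, 0.064) 1819 [579.1 110.6] [201.1 200. ] 8.5 mean [567.2  94.   59.2]
(0.053, 0.064) 802 [588.8 -65.5] [ 99.6 120.2] 6.0 mean [585.3 -61.5  57.7]
(0.07, 0.09) 18 [ 805.8 -499.4] [25.8 13.6] 35.2 mean [ 805.4 -500.1   84.1]
(0.07, 0.09) 110 [ 732.6 -553.3] [141.7  62.6] 32.7 mean [ 731.1 -553.2   80.6]
(0.07, 
[... 2389 characters left out ...]
.07, 0.09) 209 [ 443.5 -216.8] [69.4 69. ] 83.1 mean [ 444.  -216.5   76.7]
(0.07, 0.09) 15 [ 796.7 -506.5] [ 4.3 15.2] 0.3 mean [ 796.9 -506.2   87.1]
(0.07, 0.09) 48 [ 690.7 -559.7] [37.4  3.1] 80.9 mean [ 690.8 -559.9   80.9]
(0.092, 0.108) 793 [585.7 123.1] [100.  123.2] 1.2 mean [584.8 117.1  99.4]
(0.092, 0.108) 33 [ 602.8 -107. ] [ 8.1 19.6] 76.7 mean [ 602.5 -107.4  100.1]
(0.092, 0.108) 78 [ 807.9 -507.4] [18.6 24.8] 86.8 mean [ 807.1 -508.6   95.7]
(0.092, 0.108) 50 [ 690.3 -565.1] [45.4  3.9] 84.2 mean [ 690.2 -565.8   99.8]
(0.155, 0.2) 101 [ 602.7 -103. ] [18.3 21.8] 69.9 mean [ 602.8 -105.9  175.2]
(0.155, 0.2) 2614 [ 769.1 -587.4] [ 65.4 161.6] 89.8 mean [ 768.1 -587.9  160. ]
```

Heights and sizes match the given dimensions. Before moving I'll check for tall things near the arm's start and the transit line.

Run:
```python
from m import *
for n in("top","side"):
    P=np.load(n+".npz")["P"];print(n)
    for z in((.02,.1),(.1,.2),(.2,.6)): comps(P,*z,(0.12,0.55,-.95,-.48),20)
P=np.load("top.npz")["P"]
for u,v in((472,267),(452,268),(467,232),(488,290),(500,310)): print(u,v,np.round(P[v,u],3))
P=np.load("side.npz")["P"]
Q=P[(abs(P[...,0]-.603)<.03)&(abs(P[...,1]+.1)<.04)&(P[...,2]>.07)]
for a in(.07,.1,.13,.16,.18): q=Q[(Q[:,2]>a)&(Q[:,2]<a+.012)];print(a,len(q),(q[:,:2].min(0)*1000).round(1),(q[:,:2].max(0)*1000).round(1))
Q=P[(abs(P[...,0]-.4445)<.02)&(abs(P[...,1]+.217)<.02)];print(np.nanmin(Q[:,2]),np.nanmin(np.load("top.npz")["P"][225:238,328:341,2]))
```

```text
top
(0.02, 0.1) 23 [ 529.9 -484.9] [31.  10.2] 12.2 mean [ 528.7 -485.    43.1]
(0.02, 0.1) 31 [ 409.6 -641.2] [37.7 15.9] 56.8 mean [ 414.8 -634.1   83.9]
(0.02, 0.1) 81 [ 386.2 -679.1] [41.4 39.3] 89.8 mean [ 386.7 -667.7   91.7]
(0.02, 0.1) 622 [ 280.6 -623.2] [169.4  31.9] 0.6 mean [ 278.4 -619.8   50.5]
(0.1, 0.2) 151 [ 416.8 -667.3] [22.6 76. ] 0.1 mean [ 416.  -660.3  119.2]
(0.1, 0.2) 1555 [ 279.6 -669.3] [109.4 170.3] 90.0 mean [ 283.3 -654.5  128.7]
(0.2, 0.6) 495 [ 228.5 -617.4] [ 48.9 120.3] 35.1 mean [ 217.5 -593.5  335.1]
side
(0.02, 0.1) 157 [ 532.  -486.9] [35.6 13.8] 1.7 mean [ 530.1 -487.4   38.2]
(0.2, 0.6) 53 [ 246.  -554.3] [ 0.5 49.8] 23.3 mean [ 244.7 -551.4  584.8]
(0.2, 0.6) 7889 [ 237.4 -648. ] [102.   82.4] 22.6 mean [ 253.8 -670.   540.8]
472 267 [ 0.281 -0.644  0.13 ]
452 268 [ 0.282 -0.624  0.031]
467 232 [ 0.398 -0.665  0.097]
488 290 [ 0.219 -0.588  0.299]
500 310 [ 0.04  -1.126 -0.578]
0.07 24 [ 594.1 -111. ] [ 614.6 -102.7]
0.1 22 [ 594.1 -111.9] [ 612.5 -100.1]
0.13 25 [ 592.8 -112.3] [615.1 -97.2]
0.16 29 [ 594.  -111.7] [ 613.5 -102.4]
0.18 48 [ 592.6 -113.3] [614. -92.]
-0.0017833840846738225 -0.004274301699612959
```

Request:
move_arm(
  series=[
    {"offset":[1.5,2.1,0],"hand":6},
    {"offset":[2.1,3.0,0]},
    {"offset":[2.1,3.0,0]},
    {"offset":[2.1,3.0,0]},
    {"offset":[2.1,3.0,0]},
    {"offset":[2.1,3.0,0]},
    {"offset":[2.1,3.0,0]},
    {"offset":[2.1,3.0,0]},
    {"offset":[2.1,3.0,0]},
    {"offset":[2.1,3.0,0]},
  ],
)

```text
schema error: expected keys offset, twist, hand
```

Request:
move_arm(
  series=[
    {"offset":[2.1,3.0,0],"hand":6},
    {"offset":[2.1,3.0,0]},
    {"offset":[2.1,3.0,0]},
    {"offset":[2.1,3.0,0]},
    {"offset":[2.1,3.0,0]},
    {"offset":[2.1,3.0,0]},
    {"offset":[2.1,3.0,0]},
    {"offset":[2.1,3.0,0]},
    {"offset":[0,0,0]},
  ],
)

```text
schema error: expected keys offset, twist, hand
```

All keys are required.

Request:
move_arm(
  series=[
    {"offset":[1.5,2.1,0],"twist":[0,0,0],"hand":6},
    {"offset":[2.1,3.0,0],"twist":[0,0,0],"hand":6},
    {"offset":[2.1,3.0,0],"twist":[0,0,0],"hand":6},
    {"offset":[2.1,3.0,0],"twist":[0,0,0],"hand":6},
    {"offset":[2.1,3.0,0],"twist":[0,0,0],"hand":6},
    {"offset":[2.1,3.0,0],"twist":[0,0,0],"hand":6},
    {"offset":[2.1,3.0,0],"twist":[0,0,0],"hand":6},
    {"offset":[2.1,3.0,0],"twist":[0,0,0],"hand":6},
    {"offset":[2.1,3.0,0],"twist":[0,0,0],"hand":6},
    {"offset":[2.1,3.0,0],"twist":[0,0,0],"hand":6},
  ],
)

```text
time: 0.93
eef_pos: [0.4289, -0.3439, 0.2312]
tool_rot: [-0.0, 0.986, 0.169, -0.0]
force: [1.2, -0.0, -0.7]
width: 0.0599
grip_force: 0.0
```

Request:
move_arm(
  series=[
    {"offset":[2.1,3.0,0],"twist":[0,0,0],"hand":6},
    {"offset":[2.1,3.0,0],"twist":[0,0,0],"hand":6},
    {"offset":[2.1,3.0,0],"twist":[0,0,0],"hand":6},
    {"offset":[2.1,3.0,0],"twist":[0,0,0],"hand":6},
    {"offset":[2.1,3.0,0],"twist":[0,0,0],"hand":6},
    {"offset":[2.1,3.0,0],"twist":[0,0,0],"hand":6},
    {"offset":[2.1,3.0,0],"twist":[0,0,0],"hand":6},
    {"offset":[0,0,0],"twist":[0,0,0],"hand":6},
    {"offset":[0,0,0],"twist":[0,0,0],"hand":6},
  ],
)

```text
time: 1.68
eef_pos: [0.5761, -0.1331, 0.2308]
tool_rot: [-0.0, 0.985, 0.171, -0.0]
force: [0.1, -1.2, 0.3]
width: 0.0603
grip_force: 0.0
```

Request:
move_arm(
  series=[
    {"offset":[1.4,1.7,0],"twist":[0,0,0],"hand":6},
    {"offset":[1.35,1.6,0],"twist":[0,0,0],"hand":6},
    {"offset":[0,0,-2],"twist":[0,0,0],"hand":6},
    {"offset":[0,0,-2.5],"twist":[0,0,0],"hand":6},
    {"offset":[0,0,-2.5],"twist":[0,0,0],"hand":6},
    {"offset":[0,0,-1.8],"twist":[0,0,0],"hand":6},
    {"offset":[0,0,0],"twist":[0,0,0],"hand":6},
    {"offset":[0,0,0],"twist":[0,0,0],"hand":4},
    {"offset":[0,0,0],"twist":[0,0,0],"hand":3},
    {"offset":[0,0,0],"twist":[0,0,0],"hand":1.5},
    {"offset":[0,0,0],"twist":[0,0,0],"hand":1.5},
    {"offset":[0,0,0],"twist":[0,0,0],"hand":1.5},
  ],
  squeeze=50,
)

```text
time: 2.68
eef_pos: [0.6035, -0.1021, 0.1448]
tool_rot: [-0.0, 0.986, 0.169, 0.001]
force: [-1.8, 2.8, 7.0]
width: 0.0218
grip_force: 48.4
```

Run:
```python
from m import *
s=status.get_state();print(s["time"],s["eef_pos"].round(4),s["force"],s["width"],s["grip_force"])
im,d,P=cloud("side");cv2.imwrite("pics/s1.png",cv2.resize(im[120:320,150:420,::-1],None,fx=2.5,fy=2.5))
```

```text
2.6833 [ 0.6035 -0.1021  0.1448] [-1.83214047  2.78438677  6.96434191] 0.021806090027519123 48.44561766833067
```

View pics/s1.png

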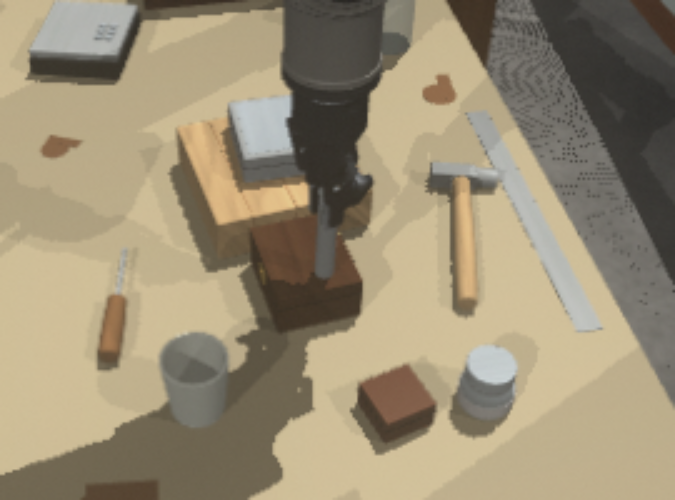

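The fingers hold the punch on its shaft (about 325,230), still upright on the case. Now I'll lift it and carry it to the cup.

Request:
move_arm(
  series=[
    {"offset":[0,0,1.5],"twist":[0,0,0],"hand":1.5},
    {"offset":[0,0,2.5],"twist":[0,0,0],"hand":1.5},
    {"offset":[0,0,2.5],"twist":[0,0,0],"hand":1.5},
    {"offset":[-1.9,-1.4,0.5],"twist":[0,0,0],"hand":1.5},
    {"offset":[-2.5,-1.8,0],"twist":[0,0,0],"hand":1.5},
    {"offset":[-2.5,-1.8,0],"twist":[0,0,0],"hand":1.5},
    {"offset":[-2.5,-1.8,0],"twist":[0,0,0],"hand":1.5},
    {"offset":[-2.5,-1.8,0],"twist":[0,0,0],"hand":1.5},
    {"offset":[-2.5,-1.8,0],"twist":[0,0,0],"hand":1.5},
    {"offset":[-1.5,-1.1,0],"twist":[0,0,0],"hand":1.5},
    {"offset":[0,0,0],"twist":[0,0,0],"hand":1.5},
    {"offset":[0,0,0],"twist":[0,0,0],"hand":1.5},
  ],
)

```text
time: 3.73
eef_pos: [0.4432, -0.2185, 0.2142]
tool_rot: [0.0, 0.986, 0.168, 0.001]
force: [0.5, 0.7, -2.3]
width: 0.0213
grip_force: 49.2
```

Run:
```python
from m import *
s=status.get_state();print(s["time"],s["eef_pos"].round(4),s["force"],s["width"],s["grip_force"])
im,d,P=cloud("side")
for z in((.07,.085),(.108,.118),(.122,.13),(.135,.15),(.15,.17)): comps(P,*z,(.38,.52,-.29,-.14),8)
comps(P,.053,.064,(.5,.7,-.2,0.05))
```

```text
3.7333 [ 0.4432 -0.2185  0.2142] [ 0.51261841  0.70760424 -2.30264497] 0.021328258449586437 49.237238264176995
(0.07, 0.085) 207 [ 443.4 -216.7] [70.8 68.8] 82.5 mean [ 444.  -217.9   76.5]
(0.135, 0.15) 33 [ 441.7 -224.5] [10.1 21.2] 71.8 mean [ 442.8 -225.3  143.4]
(0.15, 0.17) 49 [ 443.6 -224.9] [ 9.3 20.2] 85.8 mean [ 443.8 -225.5  159.9]
(0.053, 0.064) 620 [594.5  29.3] [192.9  53.9] 4.5 mean [583.5  26.3  59.1]
(0.053, 0.064) 1059 [588.4 -67.6] [100.5 125.4] 6.1 mean [588.  -71.2  57.4]
```

Request:
move_arm(
  series=[
    {"offset":[0,0,-1.5],"twist":[0,0,0],"hand":1.5},
    {"offset":[0,0,-2.5],"twist":[0,0,0],"hand":1.5},
    {"offset":[0,0,-2.5],"twist":[0,0,0],"hand":1.5},
    {"offset":[0,0,-2.5],"twist":[0,0,0],"hand":1.5},
    {"offset":[0,0,-1.5],"twist":[0,0,0],"hand":1.5},
    {"offset":[0,0,-0.7],"twist":[0,0,0],"hand":1.5},
    {"offset":[0,0,-0.3],"twist":[0,0,0],"hand":1.5},
    {"offset":[0,0,-0.2],"twist":[0,0,0],"hand":1.5},
    {"offset":[0,0,-0.2],"twist":[0,0,0],"hand":1.5},
    {"offset":[0,0,0],"twist":[0,0,0],"hand":1.5},
    {"offset":[0,0,0],"twist":[0,0,0],"hand":1.5},
  ],
)

```text
time: 4.7
eef_pos: [0.4443, -0.2177, 0.095]
tool_rot: [0.0, 0.986, 0.169, 0.001]
force: [0.2, 0.5, -2.6]
width: 0.0212
grip_force: 49.3
```

Request:
move_arm(
  series=[
    {"offset":[0,0,-0.15],"twist":[0,0,0],"hand":1.5},
    {"offset":[0,0,-0.15],"twist":[0,0,0],"hand":1.5},
    {"offset":[0,0,0],"twist":[0,0,0],"hand":1.5},
    {"offset":[0,0,0],"twist":[0,0,0],"hand":1.5},
  ],
)

```text
time: 5.03
eef_pos: [0.4443, -0.2178, 0.0919]
tool_rot: [0.0, 0.986, 0.169, 0.001]
force: [0.2, 1.3, 5.8]
width: 0.0218
grip_force: 50.1
```

Request:
move_arm(
  series=[
    {"offset":[0,0,0],"twist":[0,0,0],"hand":3},
    {"offset":[0,0,0],"twist":[0,0,0],"hand":4.5},
    {"offset":[0,0,0],"twist":[0,0,0],"hand":5},
    {"offset":[0,0,0],"twist":[0,0,0],"hand":5},
    {"offset":[0,0,0.5],"twist":[0,0,0],"hand":5},
    {"offset":[0,0,1.5],"twist":[0,0,0],"hand":5},
    {"offset":[0,0,2.5],"twist":[0,0,0],"hand":5},
    {"offset":[0,0,2.5],"twist":[0,0,0],"hand":5},
    {"offset":[0,0,2.5],"twist":[0,0,0],"hand":5},
    {"offset":[0,0,0],"twist":[0,0,0],"hand":5},
  ],
)

```text
time: 5.87
eef_pos: [0.4458, -0.2183, 0.191]
tool_rot: [0.002, 0.986, 0.168, 0.003]
force: [1.2, -0.4, 0.6]
width: 0.0499
grip_force: 0.0
```

Run:
```python
from m import *
s=status.get_state();print(s["time"],s["eef_pos"].round(4))
for n in("side","top"):
    im,d,P=cloud(n);print(n)
    for z in((.07,.082),(.09,.11),(.125,.145)): comps(P,*z,(.38,.52,-.29,-.14),8)
    comps(P,.053,.064,(.5,.7,-.2,0.0)); comps(P,.092,.108,(.5,.7,0,.25))
    m=(P[...,1]>-.127)&(P[...,1]<-.115)&(P[...,2]<.05);
```

```text
5.8667 [ 0.4458 -0.2183  0.191 ]
side
(0.07, 0.082) 169 [ 443.4 -217.2] [70.4 68.6] 82.3 mean [ 443.1 -222.    76.9]
(0.07, 0.082) 25 [ 444.5 -222.2] [10.9 20.9] 89.8 mean [ 444.3 -224.2   76.1]
(0.09, 0.11) 44 [ 445.9 -223.9] [20.8  9.5] 8.4 mean [ 444.4 -224.8  100. ]
(0.125, 0.145) 62 [ 444.6 -219. ] [22.2 20.2] 30.5 mean [ 444.6 -219.7  131.4]
(0.053, 0.064) 1061 [588.  -67.1] [100.7 124.5] 6.7 mean [588.  -70.9  57.4]
(0.092, 0.108) 788 [585.6 122.3] [ 99.9 123.9] 1.5 mean [584.9 116.7  99.5]
top
(0.07, 0.082) 22 [ 473.1 -205.5] [10.1 41.5] 19.3 mean [ 473.7 -207.1   77.2]
(0.07, 0.082) 9 [ 420.5 -192.3] [16.7  3.7] 49.7 mean [ 420.4 -192.4   77.8]
(0.07, 0.082) 8 [ 412.4 -225.3] [ 4.5 17.5] 21.2 mean [ 412.9 -225.5   78.7]
(0.053, 0.064) 889 [588.6 -65.6] [100.8 119.9] 6.6 mean [587.7 -65.5  57.8]
(0.092, 0.108) 1003 [586.2 125.3] [101.1 120.4] 1.6 mean [585.1 124.7  99.8]
```

The punch stands upright in the cup. Next the gripper goes behind the tin, turning the finger line parallel to the tin's back edge.

Request:
move_arm(
  series=[
    {"offset":[0.8,2.4,1],"twist":[0,0,0.1],"hand":5},
    {"offset":[1.2,3.8,0],"twist":[0,0,0.115],"hand":5},
    {"offset":[1.2,3.8,0],"twist":[0,0,0.115],"hand":5},
    {"offset":[1.2,3.8,0],"twist":[0,0,0.115],"hand":5},
    {"offset":[1.2,3.8,0],"twist":[0,0,0.115],"hand":5},
    {"offset":[1.2,3.8,0],"twist":[0,0,0.115],"hand":5},
    {"offset":[1.2,3.8,0],"twist":[0,0,0.115],"hand":5},
    {"offset":[1.2,3.8,0],"twist":[0,0,0.115],"hand":5},
    {"offset":[1.2,3.8,0],"twist":[0,0,0.115],"hand":5},
    {"offset":[1.2,3.8,0],"twist":[0,0,0.115],"hand":5},
    {"offset":[1.2,3.8,0],"twist":[0,0,0.115],"hand":5},
    {"offset":[1.0,2.9,0],"twist":[0,0,0],"hand":5},
  ],
)

```text
time: 6.97
eef_pos: [0.5814, 0.2186, 0.195]
tool_rot: [-0.001, 0.697, 0.717, -0.0]
force: [-0.8, -1.2, 0.7]
width: 0.0501
grip_force: 0.0
```

Run:
```python
from rig import status
import numpy as np
from scipy.spatial.transform import Rotation as R
s=status.get_state();q=s["tool_rot"];M=R.from_quat(np.r_[q[1:],q[0]]).as_matrix()
print(s["time"],s["eef_pos"].round(4),np.degrees(np.arctan2(M[1,1],M[0,1])),M[:,2].round(4),s["joints"].round(3))
```

```text
6.9667 [0.5814 0.2186 0.195 ] 1.5775268345794582 [-1.9e-03  8.0e-04 -1.0e+00] [-0.033  0.428 -0.558  1.738  0.254  1.05  -0.651]
```

Request:
move_arm(
  series=[
    {"offset":[0.1,0,-1.5],"twist":[0,0,0],"hand":5},
    {"offset":[0.1,0,-3],"twist":[0,0,0],"hand":5},
    {"offset":[0,0,-3],"twist":[0,0,0],"hand":5},
    {"offset":[0,0,-3],"twist":[0,0,0],"hand":5},
    {"offset":[0,0,-1.8],"twist":[0,0,0],"hand":5},
    {"offset":[0,0,0],"twist":[0,0,0],"hand":5},
    {"offset":[0,0,0],"twist":[0,0,0],"hand":5},
  ],
)

```text
time: 7.55
eef_pos: [0.5828, 0.2153, 0.0721]
tool_rot: [-0.001, 0.701, 0.714, -0.001]
force: [0.0, 0.3, 0.6]
width: 0.0495
grip_force: 0.0
```

Request:
move_arm(
  series=[
    {"offset":[0,-0.5,-0.3],"twist":[0,0,0.01],"hand":5},
    {"offset":[0,-0.5,0],"twist":[0,0,0],"hand":5},
    {"offset":[0,-0.5,0],"twist":[0,0,0],"hand":5},
    {"offset":[0,-0.6,0],"twist":[0,0,0],"hand":5},
    {"offset":[0,-0.7,0],"twist":[0,0,0],"hand":5},
    {"offset":[0,-0.8,0],"twist":[0,0,0],"hand":5},
    {"offset":[0,-0.8,0],"twist":[0,0,0],"hand":5},
    {"offset":[0,-0.8,0],"twist":[0,0,0],"hand":5},
    {"offset":[0,-0.8,0],"twist":[0,0,0],"hand":5},
    {"offset":[0,-0.6,0],"twist":[0,0,0],"hand":5},
    {"offset":[0,-0.4,0],"twist":[0,0,0],"hand":5},
  ],
)

```text
time: 8.47
eef_pos: [0.5843, 0.1449, 0.071]
tool_rot: [0.0, 0.697, 0.717, 0.001]
force: [0.0, 5.5, 4.5]
width: 0.0501
grip_force: 2.8
```

```bash
cat > look.py <<'E'
from m import *
from scipy.spatial.transform import Rotation as R
s=status.get_state();q=s["tool_rot"];M=R.from_quat(np.r_[q[1:],q[0]]).as_matrix()
print(s["time"],s["eef_pos"].round(4),"yaw",np.degrees(np.arctan2(M[1,1],M[0,1])).round(2),s["force"].round(1))
for n in("side","top"):
    im,d,P=cloud(n);print(n); cv2.imwrite(f"pics/{n}_last.png",im[...,::-1])
    comps(P,.053,.064,(.5,.7,-.2,0.0)); comps(P,.092,.108,(.5,.7,-.2,.25),100)
E
python3 look.py
```

```text
8.4667 [0.5843 0.1449 0.071 ] yaw 1.57 [0.  5.5 4.5]
side
(0.053, 0.064) 1064 [588.6 -68.1] [100.9 123.6] 7.0 mean [588.  -71.3  57.3]
(0.092, 0.108) 892 [585.3  80.5] [100.6 140. ] 2.2 mean [584.5  68.4  99.5]
top
(0.053, 0.064) 691 [589.3 -65.1] [101.1 119.3] 6.1 mean [597.3 -73.1  57.6]
```

Request:
move_arm(
  series=[
    {"offset":[0,-0.5,0],"twist":[0,0,0.008],"hand":5},
    {"offset":[0,-0.8,0],"twist":[0,0,0.008],"hand":5},
    {"offset":[-0.1,-0.8,0],"twist":[0,0,0.008],"hand":5},
    {"offset":[0,-0.8,0],"twist":[0,0,0.008],"hand":5},
    {"offset":[0,-0.8,0],"twist":[0,0,0.008],"hand":5},
    {"offset":[-0.1,-0.8,0],"twist":[0,0,0.008],"hand":5},
    {"offset":[0,-0.8,0],"twist":[0,0,0.008],"hand":5},
    {"offset":[0,-0.8,0],"twist":[0,0,0.008],"hand":5},
    {"offset":[0,-0.8,0],"twist":[0,0,0.01],"hand":5},
    {"offset":[0,-0.8,0],"twist":[0,0,0.01],"hand":5},
    {"offset":[0,-0.6,0],"twist":[0,0,0],"hand":5},
    {"offset":[0,-0.4,0],"twist":[0,0,0],"hand":5},
  ],
)

```text
time: 9.57
eef_pos: [0.5816, 0.0576, 0.0702]
tool_rot: [-0.0, 0.667, 0.745, -0.0]
force: [0.5, 3.5, -0.1]
width: 0.0499
grip_force: 1.7
```

```bash
python3 look.py; python3 -c "
import cv2;i=cv2.imread('pics/top_last.png');cv2.imwrite('pics/t2.png',cv2.resize(i[140:260,190:350],None,fx=4,fy=4))"
```

```text
9.5667 [0.5816 0.0576 0.0702] yaw 6.39 [ 0.5  3.5 -0.1]
side
(0.053, 0.064) 632 [591.4 -70.6] [104.6 122.3] 6.4 mean [587.7 -94.8  57.6]
(0.092, 0.108) 1036 [589.   -9.4] [100.2 136. ] 6.6 mean [587.9 -17.5  99. ]
top
(0.053, 0.064) 155 [ 605.8 -100.6] [74.1 46. ] 6.8 mean [ 615.5 -104.8   57.7]
```

View pics/t2.png

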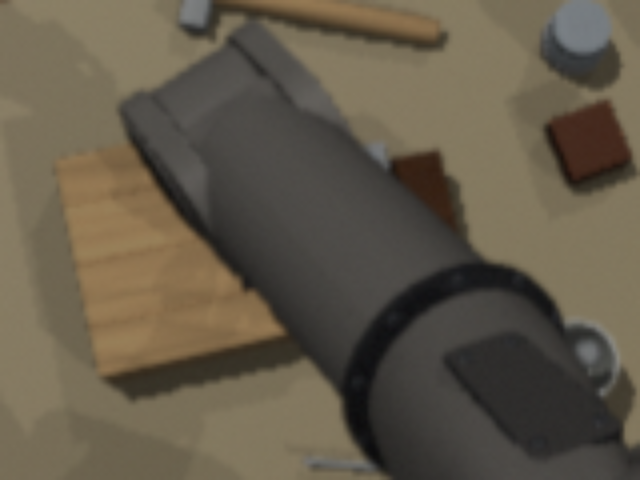

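The arm hides most of the tin in the top view. The side data give it on course, square at 6.6°, with its front on the case (case corner near (425,190)).

Request:
move_arm(
  series=[
    {"offset":[0,-0.5,0],"twist":[0,0,0],"hand":5},
    {"offset":[0,-0.7,0],"twist":[0,0,0],"hand":5},
    {"offset":[0,-0.7,0],"twist":[0,0,0],"hand":5},
    {"offset":[0,-0.7,0],"twist":[0,0,0],"hand":5},
    {"offset":[0,-0.7,0],"twist":[0,0,0],"hand":5},
    {"offset":[0,-0.6,0],"twist":[0,0,0],"hand":5},
    {"offset":[0,-0.5,0],"twist":[0,0,0],"hand":5},
    {"offset":[0,-0.4,0],"twist":[0,0,0],"hand":5},
    {"offset":[0,-0.2,0],"twist":[0,0,0],"hand":5},
    {"offset":[0,0,0],"twist":[0,0,0],"hand":5},
  ],
)

```text
time: 10.5
eef_pos: [0.5818, 0.0077, 0.0703]
tool_rot: [0.0, 0.667, 0.745, -0.0]
force: [0.5, -0.4, -0.2]
width: 0.0498
grip_force: 0.0
```

```bash
cat >> look.py <<'E'
    comps(P,.025,.05,(.5,.7,-.2,-0.1));comps(P,.065,.09,(.5,.7,-.2,-0.1))
E
python3 look.py
```

```text
10.5 [0.5818 0.0077 0.0703] yaw 6.38 [ 0.5 -0.4 -0.2]
side
(0.053, 0.064) 26 [537.3 -46.2] [ 2.8 65.2] 6.4 mean [537.7 -47.8  58. ]
(0.053, 0.064) 136 [ 586.5 -120.7] [ 43.8 107.9] 73.1 mean [ 587.5 -122.1   58.1]
(0.092, 0.108) 1120 [588.5 -56.5] [ 99.7 142.1] 6.4 mean [588.7 -66.7  97.8]
(0.025, 0.05) 211 [ 592.3 -125.5] [ 28.3 102.7] 82.6 mean [ 592.1 -125.5   37.7]
(0.065, 0.09) 232 [ 593.8 -121. ] [ 27.1 103.4] 84.0 mean [ 592.4 -122.5   77.7]
top
```

The tin's front face is 3 mm short of the case's, so I'll push 3 mm more, then back off and measure.

Request:
move_arm(
  series=[
    {"offset":[0,-0.15,0],"twist":[0,0,0],"hand":5},
    {"offset":[0,-0.15,0],"twist":[0,0,0],"hand":5},
    {"offset":[0,0,0],"twist":[0,0,0],"hand":5},
    {"offset":[-0.1,1,0],"twist":[0,0,0],"hand":5},
    {"offset":[-0.2,2,0],"twist":[0,0,0],"hand":5},
    {"offset":[0,0,3],"twist":[0,0,0],"hand":5},
    {"offset":[0,0,4],"twist":[0,0,0],"hand":5},
    {"offset":[-2,3,4],"twist":[0,0,0],"hand":5},
    {"offset":[-3,4,0],"twist":[0,0,0],"hand":5},
    {"offset":[-3,4,0],"twist":[0,0,0],"hand":5},
    {"offset":[-3,4,0],"twist":[0,0,0],"hand":5},
    {"offset":[0,4,0],"twist":[0,0,0],"hand":5},
  ],
)

```text
time: 11.6
eef_pos: [0.4842, 0.199, 0.1715]
tool_rot: [0.001, 0.666, 0.746, -0.001]
force: [2.5, 0.7, 1.1]
width: 0.0499
grip_force: 0.0
```

```bash
python3 look.py; python3 -c "
import cv2;i=cv2.imread('pics/side_last.png');cv2.imwrite('pics/s3.png',cv2.resize(i[140:320,190:380],None,fx=3,fy=3))"
```

```text
11.6 [0.4842 0.199  0.1715] yaw 6.44 [2.5 0.7 1.1]
side
(0.053, 0.064) 156 [563.1 -95.6] [ 75.8 150.8] 46.4 mean [ 577.1 -108.9   57.8]
(0.092, 0.108) 1084 [589.5 -66.7] [100.4 124.6] 5.1 mean [589.2 -71.5  97.6]
(0.025, 0.05) 215 [ 591.9 -125.8] [ 27.5 102.4] 82.0 mean [ 590.9 -125.5   37.5]
(0.065, 0.09) 233 [ 592.7 -123.5] [ 29.3 102.9] 81.2 mean [ 592.4 -123.9   77.5]
top
(0.092, 0.108) 982 [590.2 -64.3] [100.5 120.1] 6.2 mean [589.2 -64.1  97.9]
```

View pics/s3.png

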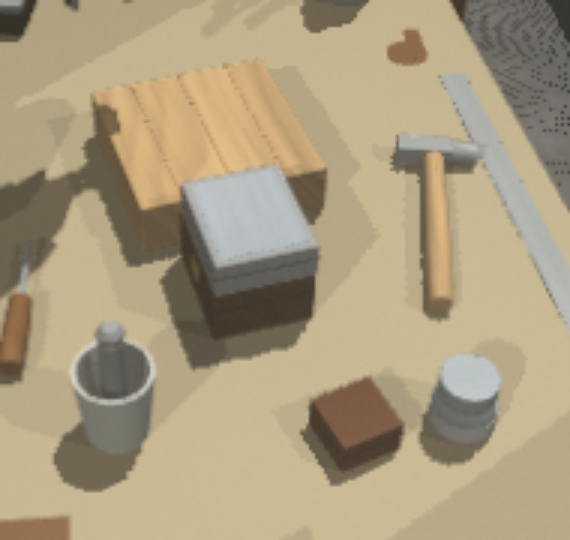

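The tin sits on the case within about 2 mm and 0.5° (top edge near (250,215)), and the punch stands in the cup (110,335). Next is the oblong box.

Request:
move_arm(
  series=[
    {"offset":[0.1,-2,1.5],"twist":[0,0,0.03],"hand":8.4},
    {"offset":[0.2,-3.8,1.5],"twist":[0,0,0.03],"hand":8.4},
    {"offset":[0.3,-3.8,0],"twist":[0,0,0.03],"hand":8.4},
    {"offset":[0.3,-3.8,0],"twist":[0,0,0.03],"hand":8.4},
    {"offset":[0.3,-3.8,0],"twist":[0,0,0.03],"hand":8.4},
    {"offset":[0.3,-3.8,0],"twist":[0,0,0.03],"hand":8.4},
    {"offset":[0.3,-3.8,0],"twist":[0,0,0],"hand":8.4},
    {"offset":[0.3,-3.8,0],"twist":[0,0,0],"hand":8.4},
    {"offset":[0.3,-3.8,0],"twist":[0,0,0],"hand":8.4},
    {"offset":[0.3,-3.8,0],"twist":[0,0,0],"hand":8.4},
    {"offset":[0.3,-3.8,0],"twist":[0,0,0],"hand":8.4},
    {"offset":[0.3,-3.8,0],"twist":[0,0,0],"hand":8.4},
  ],
)

```text
time: 12.7
eef_pos: [0.5213, -0.2409, 0.2014]
tool_rot: [0.0, 0.597, 0.803, -0.0]
force: [0.8, -0.3, 0.1]
width: 0.0841
grip_force: 0.0
```

Request:
move_arm(
  series=[
    {"offset":[0.3,-3.8,0],"twist":[0,0,0],"hand":8.4},
    {"offset":[0.3,-3.8,0],"twist":[0,0,0],"hand":8.4},
    {"offset":[0.3,-3.8,0],"twist":[0,0,0],"hand":8.4},
    {"offset":[0.3,-3.8,0],"twist":[0,0,0],"hand":8.4},
    {"offset":[0.3,-3.0,0],"twist":[0,0,0],"hand":8.4},
    {"offset":[0,-1.2,0],"twist":[0,0,0],"hand":8.4},
    {"offset":[0,0,0],"twist":[0,0,0],"hand":8.4},
    {"offset":[0,0,0],"twist":[0,0,0],"hand":8.4},
  ],
)

```text
time: 13.37
eef_pos: [0.5364, -0.4329, 0.2007]
tool_rot: [-0.0, 0.597, 0.802, 0.0]
force: [-0.1, 0.7, -0.2]
width: 0.0839
grip_force: 0.0
```

```bash
cat > lookc.py <<'E'
from m import *
from scipy.spatial.transform import Rotation as R
s=status.get_state();q=s["tool_rot"];M=R.from_quat(np.r_[q[1:],q[0]]).as_matrix()
print(s["time"],s["eef_pos"].round(4),"yaw",np.degrees(np.arctan2(M[1,1],M[0,1])).round(2),M[:,2].round(3),s["joints"].round(2))
for n in("wrist","side"):
    im,d,P=cloud(n);print(n); comps(P,.036,.052,(.4,.65,-.58,-.3),100)
E
python3 lookc.py
```

```text
13.3667 [ 0.5364 -0.4329  0.2007] yaw 16.7 [-0.001  0.001 -1.   ] [ 0.86  0.5  -0.39  1.58  0.2   1.1   0.72]
wrist
(0.036, 0.052) 6085 [ 532.1 -439.5] [58.3 94.1] 16.2 mean [ 531.4 -437.3   44.4]
side
(0.036, 0.052) 1069 [ 531.8 -440.6] [59.3 97.5] 16.5 mean [ 531.2 -443.9   44.4]
```

Request:
move_arm(
  series=[
    {"offset":[-0.45,-0.65,-2],"twist":[0,0,0],"hand":8.4},
    {"offset":[0,0,-3.5],"twist":[0,0,0],"hand":8.4},
    {"offset":[0,0,-3.5],"twist":[0,0,0],"hand":8.4},
    {"offset":[0,0,-3.5],"twist":[0,0,0],"hand":8.4},
    {"offset":[0,0,-3.5],"twist":[0,0,0],"hand":8.4},
    {"offset":[0,0,-2],"twist":[0,0,0],"hand":8.4},
    {"offset":[0,0,-0.7],"twist":[0,0,0],"hand":8.4},
    {"offset":[0,0,0],"twist":[0,0,0],"hand":7},
    {"offset":[0,0,0],"twist":[0,0,0],"hand":6.2},
    {"offset":[0,0,0],"twist":[0,0,0],"hand":5},
    {"offset":[0,0,0],"twist":[0,0,0],"hand":5},
    {"offset":[0,0,0],"twist":[0,0,0],"hand":5},
  ],
  squeeze=30,
)

```text
time: 14.47
eef_pos: [0.5328, -0.4403, 0.0163]
tool_rot: [0.001, 0.597, 0.802, -0.0]
force: [0.1, 2.3, 9.2]
width: 0.0572
grip_force: 34.4
```

Request:
move_arm(
  series=[
    {"offset":[0,0,0],"twist":[0,0,0],"hand":5},
    {"offset":[0,0,0.5],"twist":[0,0,0],"hand":5},
    {"offset":[0,0,1],"twist":[0,0,0],"hand":5},
    {"offset":[0,0,1],"twist":[0,0,0],"hand":5},
    {"offset":[0,0,0],"twist":[0,0,0],"hand":5},
  ],
)

```text
time: 14.88
eef_pos: [0.5329, -0.4408, 0.0423]
tool_rot: [0.002, 0.597, 0.802, -0.0]
force: [0.9, 0.2, -0.6]
width: 0.0574
grip_force: 33.2
```

Held and lifted. Now carry it over the tin, clear of the punch.

Request:
move_arm(
  series=[
    {"offset":[0,0,2],"twist":[0,0,0],"hand":5},
    {"offset":[0,0,3.5],"twist":[0,0,0],"hand":5},
    {"offset":[0,0,3.5],"twist":[0,0,0],"hand":5},
    {"offset":[0,0,3.5],"twist":[0,0,0],"hand":5},
    {"offset":[0.3,2,2.5],"twist":[0,0,-0.02],"hand":5},
    {"offset":[0.5,3.3,0.8],"twist":[0,0,-0.02],"hand":5},
    {"offset":[0.5,3.3,0],"twist":[0,0,-0.02],"hand":5},
    {"offset":[0.5,3.3,0],"twist":[0,0,-0.02],"hand":5},
    {"offset":[0.5,3.3,0],"twist":[0,0,-0.02],"hand":5},
    {"offset":[0.5,3.3,0],"twist":[0,0,-0.02],"hand":5},
    {"offset":[0.5,3.3,0],"twist":[0,0,-0.02],"hand":5},
    {"offset":[0.5,3.3,0],"twist":[0,0,-0.02],"hand":5},
  ],
)

```text
time: 15.88
eef_pos: [0.5698, -0.1874, 0.1978]
tool_rot: [0.0, 0.659, 0.752, 0.0]
force: [1.0, 0.0, -1.7]
width: 0.0575
grip_force: 33.2
```

Request:
move_arm(
  series=[
    {"offset":[0.5,3.3,0],"twist":[0,0,-0.02],"hand":5},
    {"offset":[0.5,3.3,0],"twist":[0,0,0],"hand":5},
    {"offset":[0.5,3.3,0],"twist":[0,0,0],"hand":5},
    {"offset":[0.4,2.6,0],"twist":[0,0,0],"hand":5},
    {"offset":[0,0,0],"twist":[0,0,0],"hand":5},
    {"offset":[0,0,0],"twist":[0,0,0],"hand":5},
    {"offset":[0,0,-2],"twist":[0,0,0],"hand":5},
    {"offset":[0,0,-3],"twist":[0,0,0],"hand":5},
    {"offset":[0,0,-1],"twist":[0,0,0],"hand":5},
    {"offset":[0,0,0],"twist":[0,0,0],"hand":5},
  ],
)

```text
time: 16.72
eef_pos: [0.5871, -0.0651, 0.1349]
tool_rot: [-0.002, 0.667, 0.745, -0.001]
force: [-0.2, 0.5, -1.1]
width: 0.0575
grip_force: 33.1
```

```bash
cat > look4.py <<'E'
from m import *
from scipy.spatial.transform import Rotation as R
s=status.get_state();q=s["tool_rot"];M=R.from_quat(np.r_[q[1:],q[0]]).as_matrix()
print(s["time"],s["eef_pos"].round(4),"yaw",np.degrees(np.arctan2(M[1,1],M[0,1])).round(2),s["force"].round(1),s["width"])
im,d,P=cloud("side"); cv2.imwrite("pics/s4.png",cv2.resize(im[100:320,170:400,::-1],None,fx=2.6,fy=2.6))
m=(abs(P[...,0]-.59)<.07)&(P[...,1]<-.08)&(P[...,1]>-.16)
for z0 in np.arange(.02,.19,.012):
    Q=P[m&(P[...,2]>z0)&(P[...,2]<z0+.012)]
    if len(Q)>5: print(round(z0,3),len(Q),"x",np.round(np.percentile(Q[:,0],[2,98])*1000),"ymed",np.round(np.median(Q[:,1])*1000,1), "slope",np.round(np.degrees(np.arctan(np.polyfit(Q[:,0],Q[:,1],1)[0])),1))
E
python3 look4.py
```

```text
16.7167 [ 0.5871 -0.0651  0.1349] yaw 6.34 [-0.2  0.5 -1.1] 0.057473586808177504
0.02 107 x [541. 644.] ymed -125.4 slope -3.1
0.032 113 x [539. 641.] ymed -125.7 slope -4.9
0.044 126 x [541. 642.] ymed -125.6 slope -3.0
0.056 116 x [543. 643.] ymed -124.4 slope -0.9
0.068 117 x [542. 644.] ymed -123.4 slope -4.1
0.08 129 x [542. 642.] ymed -124.2 slope -2.4
0.092 409 x [545. 642.] ymed -108.7 slope 0.3
0.116 50 x [560. 616.] ymed -112.4 slope -4.5
0.128 83 x [558. 619.] ymed -112.3 slope -7.6
0.14 83 x [559. 618.] ymed -112.7 slope -6.2
0.152 214 x [559. 617.] ymed -102.1 slope -1.6
0.164 50 x [556. 613.] ymed -98.5 slope -3.9
0.176 12 x [535. 558.] ymed -82.0 slope 3.8
0.188 30 x [527. 560.] ymed -82.8 slope 3.5
```

View pics/s4.png

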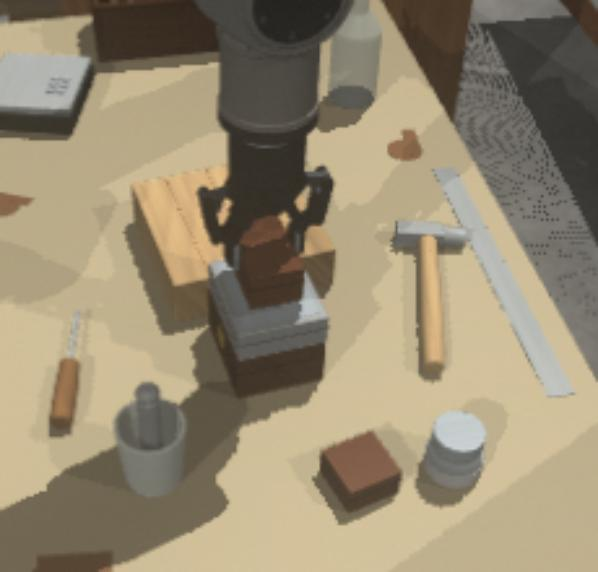

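The held box is over the tin (270,265), square with it, and needs about +3 mm in x and +1 mm in y. Lowering it now.

Request:
move_arm(
  series=[
    {"offset":[0.3,0.1,0],"twist":[0,0,0],"hand":5},
    {"offset":[0,0,-0.6],"twist":[0,0,0],"hand":5},
    {"offset":[0,0,-0.6],"twist":[0,0,0],"hand":5},
    {"offset":[0,0,-0.4],"twist":[0,0,0],"hand":5},
    {"offset":[0,0,-0.2],"twist":[0,0,0],"hand":5},
    {"offset":[0,0,-0.1],"twist":[0,0,0],"hand":5},
    {"offset":[0,0,0],"twist":[0,0,0],"hand":5},
    {"offset":[0,0,0],"twist":[0,0,0],"hand":5},
  ],
)

```text
time: 17.43
eef_pos: [0.5919, -0.0629, 0.1184]
tool_rot: [0.0, 0.666, 0.746, 0.0]
force: [0.4, 0.1, -2.1]
width: 0.057
grip_force: 33.2
```

Request:
move_arm(
  series=[
    {"offset":[-0.15,-0.1,-0.1],"twist":[0,0,0],"hand":5},
    {"offset":[0,0,-0.1],"twist":[0,0,0],"hand":5},
    {"offset":[0,0,-0.1],"twist":[0,0,0],"hand":5},
    {"offset":[0,0,0],"twist":[0,0,0],"hand":5},
    {"offset":[0,0,0],"twist":[0,0,0],"hand":5},
  ],
)

```text
time: 17.85
eef_pos: [0.5903, -0.0639, 0.1152]
tool_rot: [-0.0, 0.666, 0.746, -0.0]
force: [-0.8, 0.1, -1.6]
width: 0.0576
grip_force: 33.2
```

Request:
move_arm(
  series=[
    {"offset":[0,0,-0.1],"twist":[0,0,0],"hand":5},
    {"offset":[0,0,0],"twist":[0,0,0],"hand":5},
    {"offset":[0,0,0],"twist":[0,0,0],"hand":5},
  ],
)

```text
time: 18.1
eef_pos: [0.5904, -0.0639, 0.1143]
tool_rot: [0.0, 0.666, 0.746, 0.0]
force: [0.8, -0.8, -0.9]
width: 0.0573
grip_force: 33.3
```

Request:
move_arm(
  series=[
    {"offset":[0,0,-0.1],"twist":[0,0,0],"hand":5},
    {"offset":[0,0,-0.05],"twist":[0,0,0],"hand":5},
    {"offset":[0,0,0],"twist":[0,0,0],"hand":5},
    {"offset":[0,0,0],"twist":[0,0,0],"hand":5},
  ],
)

```text
time: 18.43
eef_pos: [0.5905, -0.0639, 0.1142]
tool_rot: [0.0, 0.666, 0.746, -0.0]
force: [-10.0, 0.8, 23.2]
width: 0.0575
grip_force: 36.1
```

Firm contact. I'll ease off slightly, open slowly and rise.

Request:
move_arm(
  series=[
    {"offset":[0,0,0.1],"twist":[0,0,0],"hand":5},
    {"offset":[0,0,0],"twist":[0,0,0],"hand":5.9},
    {"offset":[0,0,0],"twist":[0,0,0],"hand":6.3},
    {"offset":[0,0,0],"twist":[0,0,0],"hand":7},
    {"offset":[0,0,0],"twist":[0,0,0],"hand":7.6},
    {"offset":[0,0,0],"twist":[0,0,0],"hand":7.6},
    {"offset":[0,0,1],"twist":[0,0,0],"hand":7.6},
    {"offset":[0,0,2.5],"twist":[0,0,0],"hand":7.6},
    {"offset":[0,0,3.5],"twist":[0,0,0],"hand":7.6},
    {"offset":[-2,3,1],"twist":[0,0,0],"hand":7.6},
    {"offset":[-2,4,0],"twist":[0,0,0],"hand":7.6},
    {"offset":[-2,4,0],"twist":[0,0,0],"hand":7.6},
  ],
)

```text
time: 19.43
eef_pos: [0.5328, 0.0413, 0.1954]
tool_rot: [0.001, 0.667, 0.745, 0.001]
force: [1.5, 0.4, -0.2]
width: 0.076
grip_force: 0.0
```

Request:
move_arm(
  series=[
    {"offset":[-2,4,0],"twist":[0,0,0],"hand":7.6},
    {"offset":[-2,4,0],"twist":[0,0,0],"hand":7.6},
    {"offset":[-2,4,0],"twist":[0,0,0],"hand":7.6},
    {"offset":[0,3,0],"twist":[0,0,0],"hand":7.6},
    {"offset":[0,0,0],"twist":[0,0,0],"hand":7.6},
    {"offset":[0,0,0],"twist":[0,0,0],"hand":7.6},
  ],
)

```text
time: 19.93
eef_pos: [0.4769, 0.1843, 0.1946]
tool_rot: [0.0, 0.665, 0.747, 0.0]
force: [0.0, -0.7, -0.6]
width: 0.0762
grip_force: 0.0
```

```bash
cat >> look4.py <<'E'
comps(P,.135,.155,(.5,.7,-.2,.05));comps(P,.09,.105,(.5,.7,-.2,.02))
im,d,P=cloud("top");print("top");comps(P,.135,.155,(.5,.7,-.2,.05));comps(P,.09,.105,(.5,.7,-.2,.02))
E
python3 look4.py
```

```text
19.9333 [0.4769 0.1843 0.1946] yaw 6.61 [ 0.  -0.7 -0.6] 0.07615128862459566
0.02 108 x [542. 642.] ymed -126.0 slope -1.0
0.032 117 x [539. 644.] ymed -126.0 slope -4.7
0.044 122 x [541. 640.] ymed -125.5 slope -3.1
0.056 128 x [542. 642.] ymed -123.9 slope -3.1
0.068 113 x [543. 644.] ymed -124.3 slope -2.8
0.08 123 x [542. 644.] ymed -124.0 slope -2.5
0.092 331 x [544. 641.] ymed -113.8 slope -0.0
0.104 75 x [563. 620.] ymed -110.6 slope -5.6
0.116 75 x [562. 621.] ymed -111.2 slope -6.6
0.128 86 x [563. 622.] ymed -111.0 slope -1.3
0.14 182 x [564. 619.] ymed -97.2 slope 1.4
(0.135, 0.155) 539 [589. -67.] [58.8 97.3] 5.9 mean [588.4 -70.3 142.1]
(0.09, 0.105) 537 [589.5 -66.8] [ 99.7 123.2] 6.4 mean [581.2 -91.   97.4]
top
(0.135, 0.155) 500 [589.4 -63.5] [58.6 95.1] 6.2 mean [588.6 -63.4 142.5]
(0.09, 0.105) 444 [590.5 -64.6] [101.3 120.3] 6.8 mean [581.8 -61.7  97.6]
```

View pics/s4.png

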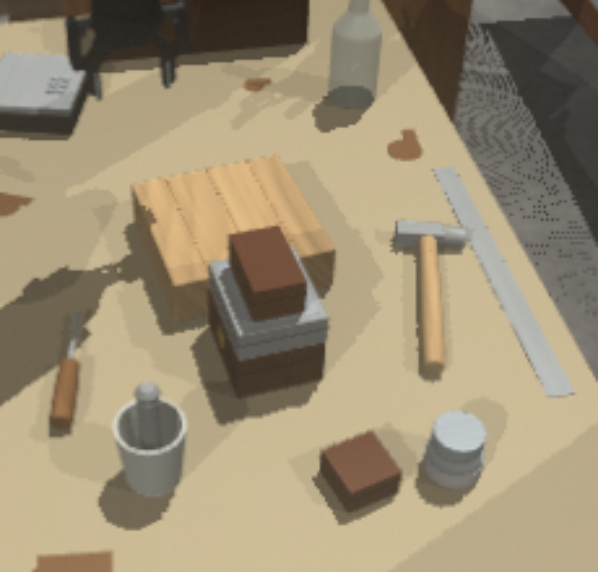

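The box sits centred on the tin (268,270) to about 1.5 mm and 0.6°, with its top at z ≈ 0.142. The tin is on the case, the punch is in the cup (150,395), and the arm is clear. I'll hand in.

```bash
python3 -c "
from rig import env
print(env.finish_job())"
```

```text
the job is handed in; nothing more can be done
None
```

Job handed in, with no verdict shown: by the last camera measurements the punch stands in the cup, the tin lies on the case within about 2 mm, and the oblong box is centred on the tin within about 2 mm.

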